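# Find the heat block that nests in the dry-block heater

### The job

One of the three aluminium heat blocks in the rack fits the well of the dry-block heater: try them until you find it, and seat it fully home in the well, standing upright with its bores up. Lower it in, do not let a block drop into the heater: the rack only lets you take a block front and back, while the heater's guard rails leave room for the fingers only at the well's other two sides, so you will have to set it down (the paper pad is free for that) and take it again the other way. Leave the blocks that do not fit standing upright clear of the heater, and do not push around or tip the bottle, the tip box or the beaker.

Things in the scene. Friction and masses are not known exactly. Their poses are not given: they have to be found in the camera images.
- block_a_center (a point): centre (half-way up) of one of three aluminium heat blocks, upright, 60 mm tall, about 0.34 kg, six 12 mm bores in its top, standing in a rack bay. x, y along its sides. Footprints (x by y) are 41 x 69, 44 x 60 and 53 x 57 mm, x always the shorter side; which listed block has which, and in which bay it stands, is not told: measure, or try each in the well
- block_b_center (a point): as block_a_center, for the second block
- block_c_center (a point): as block_a_center, for the third block
- block_a: the same block, origin at the centre of its underside (30 mm below its centre)
- block_b: as block_a, second block
- block_c: as block_a, third block
- well_floor (a point): centre of the floor of the heater's well, 30 mm above the bench; axes along the heater's sides. The steel-lined well is 48 (x) by 64 (y) mm, 30 mm deep; the top 5 mm of its edges slope out to 54 by 70 mm. A fitting block, its x side along the well's x, goes down to the floor and stands 30 mm out; the others stop on the sloped edge, their feet about 29 mm above the floor
- heater: fixed white box, origin under the well's centre at bench level; 190 mm in y, from -90 to +80 mm in x, its flat top 60 mm above the bench. Two 11 mm high knobs (at x -72, y +-75 mm) and a display lie on the top. At the +y and -y sides of the well this flat top leaves room for a finger beside a block
- rail_front (a point): middle of the top of the grey guard rail at the well's -x side, 88 mm above the bench (58 above the well's floor), 70 mm long in y, 26 mm thick, inner face 31 mm from the well's centre. Fingers cannot go down past it: a block held across its x side can be lowered only until the fingertips reach the rail, enough to see whether it enters
- rail_back (a point): the same, for the guard rail at the well's +x side
- rack: fixed white plastic rack, origin under its centre, 84 (x) by 245 (y) mm, three bays in a row along its y, centred at y = -80, 0 and +80 mm, each 75 mm wide between 5 mm thick upright dividers that reach 60 mm above the bench; its floor is 4 mm thick, with 14 mm high (above the bench) lips at the front and back (40 mm either way along x). A block in it can be taken only front and back (across its x side)
- pad: fixed flat white paper pad on the bench, 120 by 130 mm, 2 mm thick, origin at the centre of its underside: a free place to set a block down
- bottle_center (a point): bystander: centre of a glass bottle with an orange cap, 70 mm across, 150 mm tall
- tipbox_center (a point): bystander: centre of a grey and blue pipette tip box, 80 by 120 mm, 65 mm tall
- beaker_center (a point): bystander: centre of a glass beaker, 68 mm across, 80 mm tall

How it is judged (in metres and radians):
At the end, for the whole second after the job is handed in: One block stands upright on the floor of the heater's well (its centre within 6 mm of the well's axis and no more than 34 mm above the well's floor, tilt under 0.1 rad); the other two stand upright (within 0.2 rad) with their centres more than 100 mm from the well; all at rest ((((z of block_a_center in the frame of well_floor between 0.02 and 0.034 m and horizontal distance between block_a_center and well_floor below 0.006 m and angle between block_a_center's own z axis and vertical below 0.1 rad and linear speed of block_a below 0.02 m/s) and (horizontal distance between block_b_center and well_floor above 0.1 m and angle between block_b_center's own z axis and vertical below 0.2 rad and linear speed of block_b below 0.02 m/s) and (horizontal distance between block_c_center and well_floor above 0.1 m and angle between block_c_center's own z axis and vertical below 0.2 rad and linear speed of block_c below 0.02 m/s)) or ((z of block_b_center in the frame of well_floor between 0.02 and 0.034 m and horizontal distance between block_b_center and well_floor below 0.006 m and angle between block_b_center's own z axis and vertical below 0.1 rad and linear speed of block_b below 0.02 m/s) and (horizontal distance between block_a_center and well_floor above 0.1 m and angle between block_a_center's own z axis and vertical below 0.2 rad and linear speed of block_a below 0.02 m/s) and (horizontal distance between block_c_center and well_floor above 0.1 m and angle between block_c_center's own z axis and vertical below 0.2 rad and linear speed of block_c below 0.02 m/s)) or ((z of block_c_center in the frame of well_floor between 0.02 and 0.034 m and horizontal distance between block_c_center and well_floor below 0.006 m and angle between block_c_center's own z axis and vertical below 0.1 rad and linear speed of block_c below 0.02 m/s) and (horizontal distance between block_a_center and well_floor above 0.1 m and angle between block_a_center's own z axis and vertical below 0.2 rad and linear speed of block_a below 0.02 m/s) and (horizontal distance between block_b_center and well_floor above 0.1 m and angle between block_b_center's own z axis and vertical below 0.2 rad and linear speed of block_b below 0.02 m/s)))); the robot touches nothing.
It fails at once if a block is dropped into the heater (falls faster than 0.3 m/s at the well with no finger touching it) ((horizontal distance between block_a_center and well_floor below 0.03 m and z of block_a_center in the frame of well_floor below 0.12 m and linear speed of block_a above 0.3 m/s and contact force between block_a and the fingers below 0.05 N) or (horizontal distance between block_b_center and well_floor below 0.03 m and z of block_b_center in the frame of well_floor below 0.12 m and linear speed of block_b above 0.3 m/s and contact force between block_b and the fingers below 0.05 N) or (horizontal distance between block_c_center and well_floor below 0.03 m and z of block_c_center in the frame of well_floor below 0.12 m and linear speed of block_c above 0.3 m/s and contact force between block_c and the fingers below 0.05 N)).
It fails at once if the bottle, tip box or beaker is pushed more than 30 mm or tipped (distance of any of bottle_center, tipbox_center, beaker_center from where it was at the start of the episode above 0.03 m or angle between any of bottle_center, tipbox_center, beaker_center's own z axis and vertical above 0.4 rad).
It also fails if it takes over 72 s, if anything falls off the work surface, if the arm or the gripper's body presses on something with over 40 N, if the wrist force passes 120 N, or if a joint passes its speed limit or range.

### The arm

A 6-joint arm with a two-finger parallel gripper is mounted at the origin on the work surface. World frame = base frame: x ahead of the robot, y to its left, z up, the work surface at z = 0. Lengths are in mm, angles in rad, forces in N, time in s.
With the tool pointing down it reaches from about 300 to 825 mm from the base axis. Payload 5.4 kg.
Tool frame: the origin (TCP) lies at the very end of the fingers, on their centre line; the grasp point (between the pads) lies 19 mm behind it; z points along the fingers, y is the line along which they close (so a half turn about z gives the same grasp; the last joint's range is limited). The gripper opens to 92 mm and grips with 3 to 60 N. Pads are 20 mm wide; open, the fingers measure 128 mm over their backs; the gripper's body (75 mm by 189 mm) begins 69 mm behind the grasp point.
Start: joints at [1.123, 0.158, 1.597, -0, 1.386, -0.21], TCP at [135.461, 558.799, 214.601] pointing down, gripper open.
Joint ranges: [-2.91, 2.91], [-0.94, 2.29], [0.18, 2.7], [-1.29, 4.43], [0.17, 2.64], [-3, 3]. Speed limits (rad/s): [2.57, 2.57, 3.14, 3.14, 3.14, 3.14].

### API

Orientations are given as [roll, pitch, yaw] about the fixed x, y, z axes, in that order (R = Rz(yaw) Ry(pitch) Rx(roll)).
In Python, from plant import monitor, imaging, workorder gives the robot as it stands.
- The arm moves only by the tool drive_tool, never from a script. Its argument "steps" is text: rows parted by semicolons, each of 4 numbers parted by spaces: the shift along the world's x, y, z in cm, then the turn about the world's z in rad. A call has 1 to 5 rows; each row shifts and turns the commanded pose from where the row before left it; what a row does not reach is not made up. A row lasts 1/10 s, in which the tool goes at most 50 mm and 8.59 degrees, less where a joint would pass 70% of its speed; a pose out of reach is approached as far as the arm can. A call with a gripper value outside its range is refused whole. "jaw" is the opening in per cent of the stroke, from 0 (shut) to 100 (fully open), set as the call begins (left out, the last holds). The fingers move at their own pace and stop on an object; the grip force is fixed at half the most. Time passes only in rows, so rows that do not move let the fingers close. It gives the time, the measured TCP pose, the force, the opening and the grip force at its end, in the units of the state.
- monitor.read_state(): the state, without advancing time (a new reading comes with each control period).
- imaging.grab_frame(name): name is "scene" or "top" or "wrist"; returns the picture (480x640x3 uint8, red, green, blue); there is no depth.
- imaging.get_calibration(name): a dict with "intrinsics" (3x3 intrinsics, pixels), "extrinsics" (4x4, takes a point from camera to world coordinates). Camera axes: x right, y down, z forward; pixel columns grow to the right and rows downward; lengths in mm; the calibration is good to about 2 mm. A picture is of the moment at which its call begins: read the wrist's pose just before it. get_calibration takes no time and is no camera call; for the wrist camera it gives the pose at the moment of the call.
- workorder.job_done(): hands the job in; it is judged then, once.
The state is a dict: "t": time; "qpos": joint angles; "joint_vel": joint speeds; "joint_torque": joint torques, N m; "position": TCP position; "ee_rot": TCP orientation; "ft_force": force on the tool from outside, world axes, zero at the start; "torque": the same for the moment, N m; "width": opening from 0.0 (shut) to 1.0 (fully open); "grasp_force": force on a finger pad.
Only numpy, scipy, OpenCV 4.12 (cv2) and the standard library are available. Lean on these libraries where they do the work, as an engineer would, in place of code of your own. Each camera call takes 0.05 s, during which the arm holds its last target. There are 200 camera calls.

## Working session

There is one attempt and no reset: what is moved stays moved. The work goes in short steps, Python scripts to look and compute and a tool call to move; the robot and the scene stay as the last step left them, time stands still between calls to the robot, and variables do not carry over. Pictures are saved under pics/ and viewed, at most 10 in all, crops included, and the job is handed in when it is done.

Besides the shell and the picture viewer there is one more tool, called after "Call:" as a command line: name --argument value ..., lists and objects as JSON in quotes. drive_tool: Moves the arm, as the interface text tells. Its arguments: {"type":"object","properties":{"steps":{"type":"string"},"jaw":{"type":"number"}},"required":["steps"]}

```bash
mkdir -p pics; ls
cat > h.py <<'E'
import numpy as np, cv2
from plant import monitor, imaging, workorder
def grab(n,f=None):
    im=imaging.grab_frame(n)
    if f: cv2.imwrite('pics/'+f,cv2.cvtColor(im,cv2.COLOR_RGB2BGR))
    return im
def cal(n):
    c=imaging.get_calibration(n); return np.array(c['intrinsics'],float),np.array(c['extrinsics'],float)
def ray(n,px,z,c=None):
    K,E=c or cal(n); px=np.atleast_2d(np.array(px,float))
    d=(np.c_[px,np.ones(len(px))]@np.linalg.inv(K).T)@E[:3,:3].T
    o=E[:3,3]; s=(z-o[2])/d[:,2]
    return o+d*s[:,None]
def proj(n,P,c=None):
    K,E=c or cal(n); P=np.atleast_2d(np.array(P,float))
    p=((P-E[:3,3])@E[:3,:3])@K.T
    return p[:,:2]/p[:,2:]
E
python3 - <<'E'
from h import *
np.set_printoptions(precision=2,suppress=True)
grab('top','top1.png'); grab('scene','scene1.png')
for n in('top','scene','wrist'):
    K,E=cal(n);print(n,K.tolist(),E.round(3).tolist())
print(monitor.read_state())
E
```

```text
pics
top [[591.5921526963355, 0.0, 322.49327629368616], [0.0, 591.5921526963355, 242.50491836814038], [0.0, 0.0, 1.0]] [[0.013, -0.996, 0.09, 479.343], [-1.0, -0.013, 0.007, -37.45], [-0.005, -0.09, -0.996, 1330.465], [0.0, 0.0, 0.0, 1.0]]
scene [[491.6424638227503, 0.0, 327.18486456458794], [0.0, 491.6424638227503, 234.77055333856953], [0.0, 0.0, 1.0]] [[-0.563, 0.487, -0.667, 1304.138], [0.826, 0.351, -0.441, 448.702], [0.02, -0.8, -0.6, 736.966], [0.0, 0.0, 0.0, 1.0]]
wrist [[354.337713806579, 0.0, 316.3117064484585], [0.0, 354.337713806579, 236.4730133197073], [0.0, 0.0, 1.0]] [[0.236, 0.933, 0.272, 58.484], [0.972, -0.226, -0.068, 577.378], [-0.002, 0.281, -0.96, 384.226], [0.0, 0.0, 0.0, 1.0]]
{'t': 0.1, 'qpos': array([ 1.12,  0.16,  1.6 ,  0.  ,  1.39, -0.21]), 'joint_vel': array([ 0., -0., -0.,  0., -0.,  0.]), 'joint_torque': array([ -0.  , -38.65, -32.3 ,   0.07,   0.03,  -0.  ]), 'position': array([135.2 , 558.28, 213.72]), 'ee_rot': array([-3.14, -0.  ,  2.9 ]), 'ft_force': array([ 0.  , -0.63,  0.42]), 'torque': array([-0.02,  0.02,  0.03]), 'grasp_force': 0.0, 'width': 1.002385271579274}
```

View pics/top1.png

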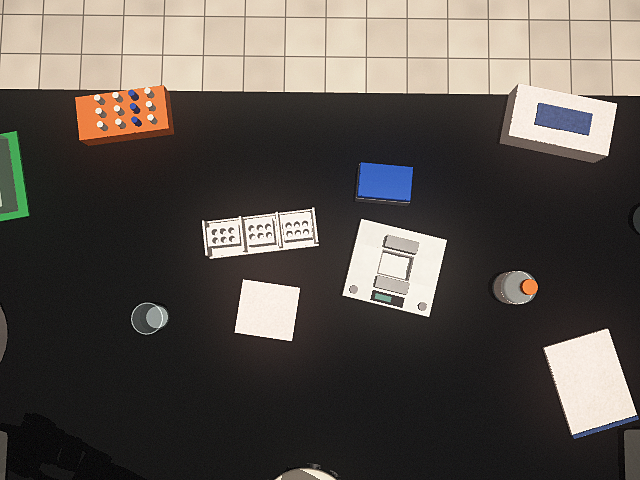

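View pics/scene1.png

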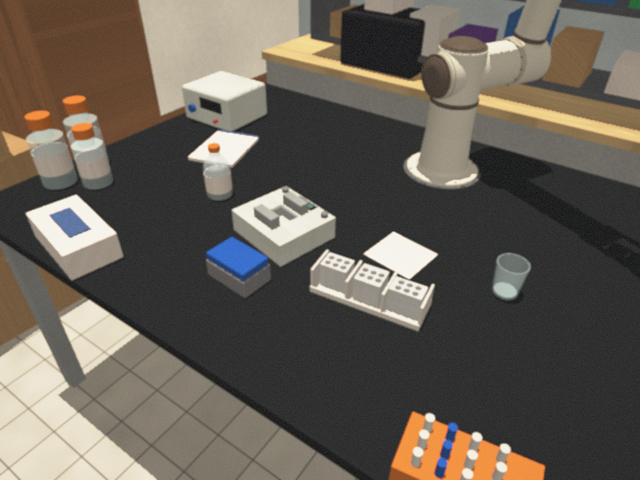

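The top view shows the rack at (260,233) with its three blocks, the pad at (268,310), the heater at (395,268), the tip box at (385,183), the bottle at (515,288) and the beaker at (150,318). Next I measure coarse poses and enlarge the middle.

Run:
```python
from h import *
np.set_printoptions(precision=1,suppress=True)
im=cv2.imread('pics/top1.png')
a=cv2.resize(im[195:345,195:455],None,fx=3,fy=3,interpolation=cv2.INTER_CUBIC);cv2.imwrite('pics/crop1.png',a)
c=cal('top')
print('heater',ray('top',[(361,219),(447,239),(430,316),(343,296)],60,c))
print('well',ray('top',[(396,265)],60,c))
print('pad',ray('top',[(243,280),(300,286),(293,341),(235,334)],2,c))
print('rack',ray('top',[(204,220),(316,208),(319,245),(209,258)],30,c))
print('tip',ray('top',[(359,162),(413,165),(411,203),(357,198)],65,c))
```

```text
heater [[ 645.6 -111.6   60. ]
 [ 604.5 -297.2   60. ]
 [ 439.3 -260.1   60. ]
 [ 479.3  -74.4   60. ]]
well [[ 547.  -187.5   60. ]]
pad [[512.  148.6   2. ]
 [500.3  20.5   2. ]
 [378.2  34.    2. ]
 [391.9 163.4   2. ]]
rack [[643.  234.6  30. ]
 [672.9 -13.4  30. ]
 [590.6 -21.2  30. ]
 [558.8 220.9  30. ]]
tip [[ 769.8 -106.1   65. ]
 [ 764.6 -223.3   65. ]
 [ 681.1 -219.    65. ]
 [ 690.6 -102.3   65. ]]
```

View pics/crop1.png

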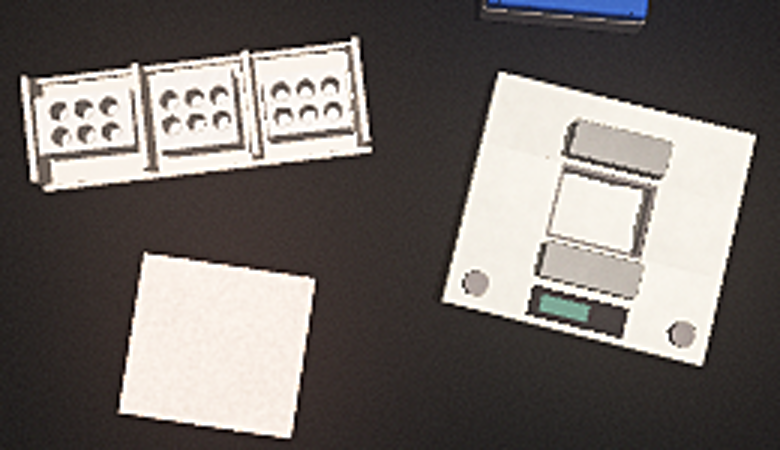

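The crop shows the bores of the three blocks, the well at crop (600,213), and the knobs. Heater yaw is about -0.218 with the well at (547,-187), rack yaw is about 0.12, and the pad is at (446,92). Now I move over the rack for a close look.

Call:
drive_tool --steps "3.2 -3 -0.3 -0.08;3.2 -3 -0.3 -0.08;3.2 -3 -0.3 -0.08;3.2 -3 -0.3 -0.08;3.2 -3 -0.3 -0.08" --jaw 100

```text
t: 0.6
position: [296.2, 407.3, 199.1]
ee_rot: [-3.141, -0.0, 2.501]
ft_force: [1.2, 0.1, -0.1]
width: 1.0
grasp_force: 0.0
```

Call:
drive_tool --steps "3.2 -3 -0.3 -0.08;3.2 -3 -0.3 -0.08;3.2 -3 -0.3 -0.08;3.2 -3 -0.3 -0.08;3.2 -3 -0.3 -0.08"

```text
t: 1.1
position: [456.3, 257.3, 184.2]
ee_rot: [-3.141, -0.0, 2.1]
ft_force: [0.8, 2.1, -0.4]
width: 0.998
grasp_force: 0.0
```

Call:
drive_tool --steps "3.2 -3 -0.3 -0.08;3.2 -3 -0.3 -0.08;3.2 -3 -0.3 -0.08;3.2 -3 -0.3 -0.08;0 0 0 0"

```text
t: 1.6
position: [585.9, 134.8, 171.4]
ee_rot: [-3.141, 0.001, 1.777]
ft_force: [-0.3, 1.3, -0.1]
width: 1.0
grasp_force: 0.0
```

Run:
```python
from h import *
s=monitor.read_state();print(s['t'],s['position'],s['ee_rot'],s['qpos'])
c=cal('wrist');grab('wrist','w1.png');np.savez('w1.npz',K=c[0],E=c[1])
```

```text
1.6 [585.85230332 134.76103688 171.39964921] [-3.14101544e+00  1.25660419e-03  1.77744953e+00] [ 2.60281940e-02  2.59781678e-01  1.56635330e+00 -1.38462757e-03
  1.31579999e+00 -1.80275158e-01]
```

View pics/w1.png

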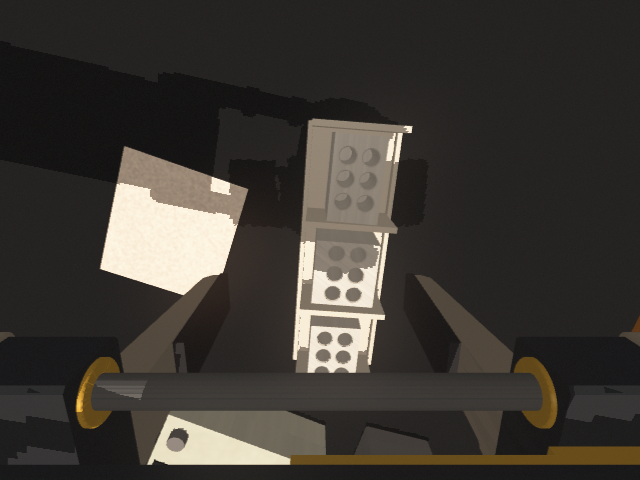

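The wrist view shows the rack bays at (355,180), (345,270) and (335,345), with the pad at (175,220). I enlarge the rack.

Run:
```python
import cv2
im=cv2.imread('pics/w1.png')[110:380,280:430]
im=cv2.convertScaleAbs(im,alpha=1.1)
a=cv2.resize(im,None,fx=2.2,fy=2.2,interpolation=cv2.INTER_CUBIC)
# rotate not needed; show as two halves side by side at 4x
b=cv2.resize(im[:135],None,fx=2.66*1,fy=2.66*1.0,interpolation=cv2.INTER_CUBIC)
import numpy as np
h1=cv2.resize(im[0:140],(400*1,373),interpolation=cv2.INTER_CUBIC);h2=cv2.resize(im[115:255],(400,373),interpolation=cv2.INTER_CUBIC)
cv2.imwrite('pics/crop2.png',np.hstack([h1,h2]))
```

```text
(no output)
```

View pics/crop2.png

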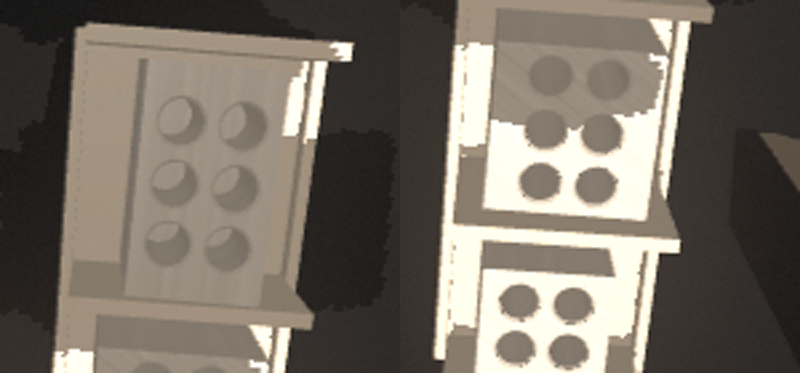

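Run:
```python
from h import *
np.set_printoptions(precision=1,suppress=True)
d=np.load('w1.npz');c=(d['K'],d['E'])
f=lambda p,ox,oy:(np.array(p,float)-[ox,0])/(400/150.,373/140.)+[280,oy]
A=ray('wrist',f([(147,58),(283,66),(262,305),(125,295)],0,110),64,c)
B=ray('wrist',f([(495,40),(660,55),(645,220),(483,207)],400,225),64,c)
C=ray('wrist',f([(482,275),(610,280)],400,225),64,c)
Cb=ray('wrist',f([(519,302),(573,305),(515,348),(568,351)],400,225),64,c)
for n,q in zip('ABC',(A,B,C)): print(n,q[:,:2].tolist(),np.linalg.norm(np.diff(q,axis=0),axis=1),q.mean(0))
print(Cb)
print('top bores C',ray('top',(np.array([(280,90),(305,88),(330,86),(277,115),(306,114),(333,111)])/3.+195),64))
print('top bores A',ray('top',(np.array([(60,111),(84,109),(108,106),(62,136),(86,133),(111,131)])/3.+195),64).mean(0))
print('B',ray('top',(np.array([(170,98),(195,97),(220,96),(172,125),(197,124),(222,121)])/3.+195),64).mean(0))
```

```text
A [[583.5966364380217, 215.97120879531587], [621.6808713848286, 221.72169857439945], [633.5340588248388, 152.92620526585168], [592.1854872953747, 147.45792073260168]] [38.5 69.8 41.7] [607.7 184.5  64. ]
B [[586.6257050910638, 129.6683191251144], [637.4837611014016, 135.37188620658705], [646.9736726675692, 79.62451593682408], [594.3938994008138, 73.37313777876881]] [51.2 56.5 53. ] [616.4 104.5  64. ]
C [[599.0704408774578, 48.893919727158504], [641.0795653181779, 55.791689219017144]] [42.6] [620.1  52.3  64. ]
[[613.2  41.4  64. ]
 [631.2  44.   64. ]
 [615.7  23.7  64. ]
 [633.6  26.3  64. ]]
top bores C [[630.1  45.1  64. ]
 [631.8  27.2  64. ]
 [633.5   9.2  64. ]
 [612.1  46.9  64. ]
 [613.   26.1  64. ]
 [615.4   6.8  64. ]]
top bores A [606.  184.6  64. ]
B [614.8 105.2  64. ]
```

The long-side estimates are A 41x69, B 53x57 and C 44x60 mm. So C, in the rack's -y bay at about (624,25), should be the one that fits. I'll confirm by the jaw opening when I grip it.

Call:
drive_tool --steps "1.3 -3.7 0 -0.025;1.3 -3.7 0 -0.025;1.2 -3.6 0 -0.025;0 0 -2 0;0 0 -2 0"

```text
t: 2.15
position: [621.5, 28.8, 132.7]
ee_rot: [3.14, -0.0, 1.709]
ft_force: [-0.6, 1.0, -1.1]
width: 0.998
grasp_force: 0.0
```

Call:
drive_tool --steps "0 0 0 0;0 0 0 0;0 0 0 0"

```text
t: 2.45
position: [622.0, 29.5, 134.1]
ee_rot: [3.14, 0.0, 1.71]
ft_force: [1.2, 0.5, 0.6]
width: 1.0
grasp_force: 0.0
```

Run:
```python
from h import *
s=monitor.read_state();print(s['t'],s['position'],s['ee_rot'])
c=cal('wrist');grab('wrist','w2.png');np.savez('w2.npz',K=c[0],E=c[1])
print(proj('top',s['position']))
```

```text
2.45 [621.98225887  29.48681647 134.05612065] [3.13968647e+00 4.87921341e-04 1.71003884e+00]
[[293.76479421 224.97942125]]
```

Call:
drive_tool --steps "0.2 -0.5 -3 -0.01;0 0 -3 0;0 0 -2.5 0;0 0 -1.7 0;0 0 -0.8 0"

```text
t: 3.0
position: [622.9, 24.1, 21.6]
ee_rot: [-3.14, -0.0, 1.699]
ft_force: [-0.1, -0.2, -0.5]
width: 0.997
grasp_force: 0.0
```

Call:
drive_tool --steps "0 0 0 0;0 0 0 0;0 0 0 0;0 0 0 0;0 0 0 0" --jaw 0

```text
t: 3.5
position: [624.0, 23.7, 23.4]
ee_rot: [3.14, 0.0, 1.699]
ft_force: [-1.0, 0.9, 0.4]
width: 0.586
grasp_force: 0.0
```

Call:
drive_tool --steps "0 0 0 0;0 0 0 0;0 0 0 0;0 0 0 0;0 0 0 0"

```text
t: 4.0
position: [623.8, 23.7, 22.9]
ee_rot: [3.141, 0.0, 1.699]
ft_force: [-0.2, 0.6, 2.8]
width: 0.475
grasp_force: 30.0
```

The opening is 0.475 × 92 = 43.7 mm, which confirms the 44 x 60 block. I lift it and carry it to the pad.

Call:
drive_tool --steps "0 0 1 0;0 0 2 0;0 0 2.5 0;0 0 2 0;0 0 0.5 0"

```text
t: 4.5
position: [624.6, 23.7, 105.1]
ee_rot: [3.138, 0.001, 1.699]
ft_force: [-0.2, 0.0, -3.5]
width: 0.48
grasp_force: 30.0
```

Call:
drive_tool --steps "-1.5 0.5 0 -0.03;-2.8 1 0 -0.04;-3 1.2 0 -0.05;-3 1.2 0 -0.05;-3 1.2 0 -0.04"

```text
t: 5.0
position: [488.0, 75.3, 101.2]
ee_rot: [-3.139, -0.0, 1.487]
ft_force: [0.2, -0.5, -2.3]
width: 0.476
grasp_force: 30.0
```

Call:
drive_tool --steps "-2.8 1.1 0 -0.03;-1.7 0.6 0 -0.01;0 0 -2 0;0 0 -2 0;0 0 -1 0"

```text
t: 5.5
position: [443.0, 92.0, 50.2]
ee_rot: [-3.137, 0.0, 1.449]
ft_force: [-0.7, -1.3, -3.7]
width: 0.477
grasp_force: 30.0
```

Call:
drive_tool --steps "0 0 -1 0;0 0 -0.5 0;0 0 0 0;0 0 0 0"

```text
t: 5.9
position: [446.0, 91.7, 38.0]
ee_rot: [3.141, -0.0, 1.449]
ft_force: [0.9, -0.0, -3.6]
width: 0.48
grasp_force: 30.0
```

Call:
drive_tool --steps "0 0 -0.8 0;0 0 -0.4 0;0 0 -0.3 0;0 0 0 0;0 0 0 0"

```text
t: 6.4
position: [445.4, 91.8, 22.6]
ee_rot: [-3.141, -0.0, 1.449]
ft_force: [0.2, -0.2, -3.4]
width: 0.479
grasp_force: 30.0
```

Call:
drive_tool --steps "0 0 -0.1 0;0 0 -0.1 0;0 0 0 0;0 0 0 0"

```text
t: 6.8
position: [445.8, 91.8, 20.9]
ee_rot: [3.141, -0.0, 1.449]
ft_force: [-0.5, -0.3, -0.3]
width: 0.476
grasp_force: 30.0
```

The block's weight is now on the pad, so I release, rise, turn a quarter and regrip.

Call:
drive_tool --steps "0 0 0 0;0 0 0 0;0 0 0 0;0 0 0 0;0 0 0 0" --jaw 100

```text
t: 7.3
position: [445.6, 91.8, 20.7]
ee_rot: [3.141, 0.0, 1.449]
ft_force: [-0.4, -0.2, 0.3]
width: 0.888
grasp_force: 0.0
```

Call:
drive_tool --steps "0 0 0 0;0 0 1 0;0 0 2 0;0 0 2 0;0 0 2 0"

```text
t: 7.8
position: [445.5, 91.8, 92.1]
ee_rot: [3.141, -0.0, 1.449]
ft_force: [0.0, 0.3, 0.4]
width: 1.0
grasp_force: 0.0
```

Call:
drive_tool --steps "0 0 0 0.14;0 0 0 0.14;0 0 0 0.14;0 0 0 0.14;0 0 0 0.14"

```text
t: 8.3
position: [445.7, 91.8, 91.4]
ee_rot: [3.141, 0.0, 2.155]
ft_force: [0.4, -0.4, 0.2]
width: 1.002
grasp_force: 0.0
```

Call:
drive_tool --steps "0 0 0 0.14;0 0 0 0.14;0 0 0 0.14;0 0 0 0.14;0 0 0 0.14"

```text
t: 8.8
position: [445.7, 91.8, 91.4]
ee_rot: [3.141, 0.001, 2.855]
ft_force: [0.2, 0.1, 0.3]
width: 1.0
grasp_force: 0.0
```

Call:
drive_tool --steps "0 0 0 0.14;0 0 0 0.03;0 0 0 0;0 0 0 0;0 0 0 0"

```text
t: 9.3
position: [445.5, 91.8, 90.7]
ee_rot: [3.142, 0.0, 3.017]
ft_force: [0.6, -0.2, -0.6]
width: 1.0
grasp_force: 0.0
```

Run:
```python
from h import *
s=monitor.read_state();print(s['t'],s['position'],s['ee_rot'],s['width'])
c=cal('wrist');w=grab('wrist','w3.png');t=grab('top','top3.png');np.savez('w3.npz',K=c[0],E=c[1])
t=cv2.resize(t[180:360,190:460],(540,360))
cv2.imwrite('pics/c3.png',cv2.cvtColor(cv2.hconcat([cv2.resize(w[120:480],(400,225)),cv2.resize(t,(338,225))]),cv2.COLOR_RGB2BGR))
```

```text
9.3 [445.45645578  91.83934752  90.69010009] [3.14154295e+00 2.58651228e-05 3.01735103e+00] 0.9999517320044683
```

View pics/w3.png

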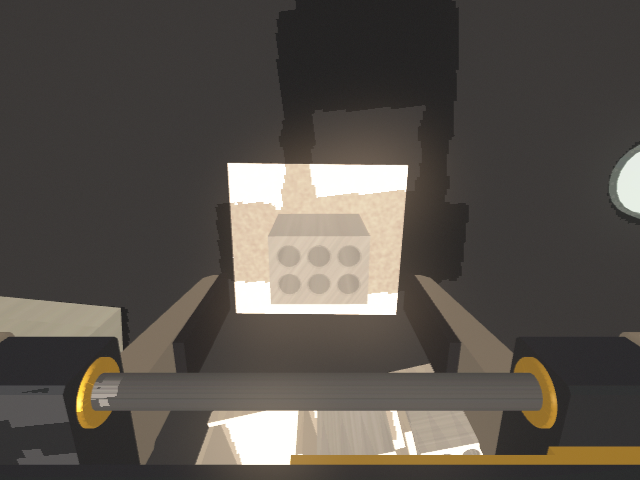

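The block stands upright and aligned on the pad, its top face spanning (270-368, 235-303) between the fingers. I go down and grip it across its long side.

Call:
drive_tool --steps "0 0 -1.5 0;0 0 -2 0;0 0 -1.3 0;0 0 -0.5 0;0 0 0 0"

```text
t: 9.9
position: [444.9, 91.8, 37.0]
ee_rot: [-3.141, -0.002, 3.019]
ft_force: [0.7, 0.9, 0.1]
width: 1.003
grasp_force: 0.0
```

Call:
drive_tool --steps "0 0 0 0;0 0 0 0;0 0 0 0;0 0 0 0;0 0 0 0" --jaw 0

```text
t: 10.4
position: [445.9, 92.0, 38.1]
ee_rot: [3.141, 0.001, 3.019]
ft_force: [0.7, 2.3, 2.2]
width: 0.653
grasp_force: 30.0
```

Call:
drive_tool --steps "0 0 0 0;0 0 0 0;0 0 0 0"

```text
t: 10.7
position: [445.9, 92.0, 38.0]
ee_rot: [3.141, 0.001, 3.019]
ft_force: [-0.6, 4.0, 4.9]
width: 0.648
grasp_force: 30.0
```

Call:
drive_tool --steps "0 0 1 0;0 0 2 0;0 0 2.5 0;0 0 2.5 0;0 0 2 0"

```text
t: 11.2
position: [444.8, 91.4, 138.5]
ee_rot: [-3.141, -0.001, 3.019]
ft_force: [0.6, 0.4, -3.8]
width: 0.651
grasp_force: 30.0
```

Call:
drive_tool --steps "0 0 1 0;0 0 0 0;0 0 0 0"

```text
t: 11.5
position: [444.6, 91.7, 146.5]
ee_rot: [-3.141, -0.002, 3.019]
ft_force: [-1.2, -0.8, -3.5]
width: 0.651
grasp_force: 30.0
```

It gripped at 0.65 × 92 = 59.8 mm, as expected. I carry it past the well to look at the well from close by.

Call:
drive_tool --steps "1 -1.7 0 -0.01;2 -3.4 0 -0.01;2.3 -3.8 0 -0.015;2.3 -3.8 0 -0.015;2.3 -3.8 0 -0.015"

```text
t: 12.0
position: [543.9, -74.4, 145.5]
ee_rot: [3.141, -0.003, 2.953]
ft_force: [0.3, 0.2, -2.9]
width: 0.653
grasp_force: 30.0
```

Call:
drive_tool --steps "2.3 -3.8 0 -0.01;2.3 -3.8 0 -0.01;2 -3.3 0 -0.01;1.5 -2.3 0 0;0 0 0 0"

```text
t: 12.5
position: [625.4, -208.2, 144.9]
ee_rot: [-3.141, -0.002, 2.921]
ft_force: [-0.6, 0.4, -3.8]
width: 0.647
grasp_force: 30.0
```

Call:
drive_tool --steps "0 0 0 0;0 0 0 0"

```text
t: 12.7
position: [624.4, -203.8, 146.1]
ee_rot: [3.141, -0.003, 2.924]
ft_force: [0.6, 0.6, -4.3]
width: 0.652
grasp_force: 30.0
```

Run:
```python
from h import *
s=monitor.read_state();print(s['t'],s['position'],s['ee_rot'],s['width'])
c=cal('wrist');w=grab('wrist','w4.png');np.savez('w4.npz',K=c[0],E=c[1],p=s['position'])
```

```text
12.7 [ 624.37641728 -203.84120389  146.11586575] [ 3.14051763e+00 -2.94452790e-03  2.92447982e+00] 0.6522133728169945
```

View pics/w4.png

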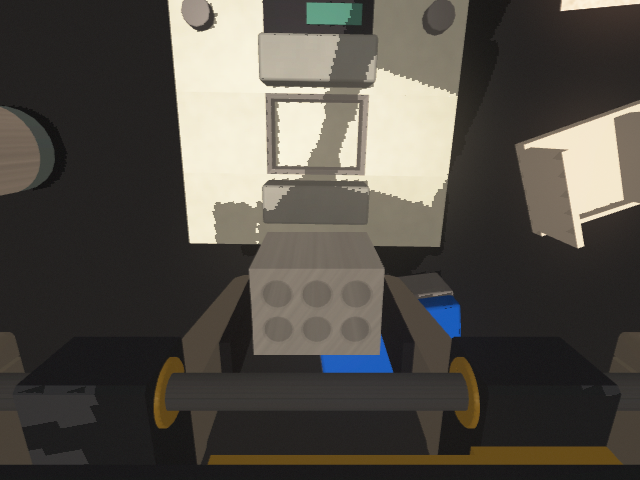

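The well rim's corners are (266,95), (369,95), (368,174) and (266,174). The held block's top corners are (249,268), (384,268), (380,354) and (254,354).

Run:
```python
from h import *
np.set_printoptions(precision=2,suppress=True)
d=np.load('w4.npz');c=(d['K'],d['E'])
def rep(n,px,z):
    q=ray('wrist',px,z,c)[:,:2]; print(n,q.mean(0),np.linalg.norm(np.roll(q,-1,0)-q,axis=1),[round(float(np.arctan2(*(v)[::-1])),3) for v in (q[1]-q[0],q[2]-q[3],q[0]-q[3],q[1]-q[2])]);return q.mean(0)
w=rep('well',[(266,95),(369,95),(368,174),(266,174)],60)
f=rep('wellfloor',[(276,101),(360,101),(359,168),(276,168)],55)
b=rep('block',[(249,268),(384,268),(380,354),(254,354)],170.6)
h=rep('heaterback',[(190,243),(441,246),(467,0),(168,0)],60)
yaw=-.2175;R=np.array([[np.cos(yaw),np.sin(yaw)],[-np.sin(yaw),np.cos(yaw)]])
print('block-tcp in heater frame',R@(b-d['p'][:2]),'well-tcp world',w-d['p'][:2])
```

```text
well [ 548.99 -186.34] [69.67 52.96 73.24 52.97] [1.353, 1.353, 2.885, 2.952]
wellfloor [ 548.87 -185.93] [58.18 45.77 60.47 45.77] [1.353, 1.353, 2.892, 2.942]
block [ 624.5  -203.56] [59.54 43.7  59.9  43.68] [1.353, 1.353, 2.926, 2.934]
heaterback [ 547.41 -186.5 ] [190.68 163.28 189.09 160.82] [1.341, 1.354, -0.23, -0.22]
block-tcp in heater frame [0.06 0.3 ] well-tcp world [-75.38  17.51]
```

Call:
drive_tool --steps "-2 0.5 0 0;-3.5 0.8 0 0;-2.1 0.4 0 0;0 0 -1.5 0;0 0 -1.5 0"

```text
t: 13.25
position: [549.6, -187.6, 117.4]
ee_rot: [-3.141, 0.002, 2.924]
ft_force: [-0.1, 0.2, -3.3]
width: 0.648
grasp_force: 30.0
```

Call:
drive_tool --steps "0 0 -0.7 0;0 0 0 0;0 0 0 0;0 0 0 0;0 0 0 0"

```text
t: 13.75
position: [550.1, -188.5, 111.2]
ee_rot: [-3.141, 0.001, 2.924]
ft_force: [-0.4, 0.2, -3.5]
width: 0.651
grasp_force: 30.0
```

Run:
```python
from h import *
P=[]
for i in range(4):
    w=grab('wrist'); s=monitor.read_state();P.append(np.r_[s['position'],s['ee_rot'][2]])
print(np.mean(P,0),np.std(P,0),s['t'])
c=cal('wrist');grab('wrist','w5.png');np.savez('w5.npz',K=c[0],E=c[1],p=s['position'])
```

```text
[ 549.7952649  -188.39348316  111.02060527    2.9237928 ] [1.19925589e-01 4.53985665e-02 9.41394495e-02 2.72715987e-05] 13.95
```

View pics/w5.png

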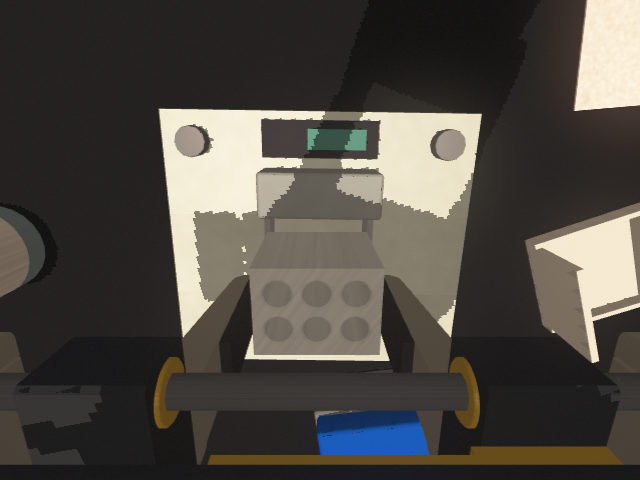

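The block hangs over the well, with the heater's front corners at (159,109) and (482,114) and the front rail's top corners at (257,174) and (382,175). I work out the remaining offset from these.

Run:
```python
from h import *
d=np.load('w5.npz');c=(d['K'],d['E'])
yaw=-.2177;X=np.array([np.cos(yaw),np.sin(yaw)]);Y=np.array([-X[1],X[0]])
q=ray('wrist',[(159,109),(482,114)],60,c)[:,:2];print(q,np.linalg.norm(q[1]-q[0]),np.arctan2(*(q[1]-q[0])[::-1])-np.pi/2)
print('origin from front edge',q.mean(0)+90*X)
r=ray('wrist',[(257,174),(382,175)],88,c)[:,:2];print('rail len',np.linalg.norm(r[1]-r[0]),'origin by rail outer',r.mean(0)+57*X)
b=ray('wrist',[(250,268),(383,268),(380,355),(254,355)],135.5,c)[:,:2].mean(0);print('block',b,d['p'])
```

```text
[[ 439.27992061 -258.66329856]
 [ 483.25641431  -73.25095856]] 190.55620646836815 -0.23287888147619973
origin from front edge [ 549.14387908 -185.39573209]
rail len 67.60286735039182 origin by rail outer [ 549.61429327 -186.42112427]
block [ 549.86144773 -188.05367734] [ 549.63980413 -188.33456606  110.89035033]
```

Call:
drive_tool --steps "-0.1 0.2 0 0;0 0 -0.7 0;0 0 -0.7 0;0 0 -0.4 0;0 0 0 0"

```text
t: 14.5
position: [547.6, -185.8, 91.2]
ee_rot: [3.141, -0.002, 2.924]
ft_force: [-0.4, 0.4, -3.2]
width: 0.65
grasp_force: 30.0
```

Call:
drive_tool --steps "0 0 -0.2 0;0 0 -0.2 0;0 0 -0.2 0;0 0 0 0;0 0 0 0"

```text
t: 15.0
position: [548.5, -186.2, 86.6]
ee_rot: [-3.142, 0.0, 2.924]
ft_force: [-0.5, -0.5, -3.5]
width: 0.65
grasp_force: 30.0
```

It is past the sloped edge with no side force, so I keep lowering.

Call:
drive_tool --steps "0 0 -0.4 0;0 0 -0.4 0;0 0 -0.4 0;0 0 0 0;0 0 0 0"

```text
t: 15.5
position: [548.3, -186.1, 74.3]
ee_rot: [3.141, -0.0, 2.924]
ft_force: [0.4, -0.3, -3.9]
width: 0.649
grasp_force: 30.0
```

Call:
drive_tool --steps "0 0 -0.3 0;0 0 -0.2 0;0 0 -0.1 0;0 0 0 0;0 0 0 0"

```text
t: 16.0
position: [548.5, -186.2, 68.6]
ee_rot: [-3.142, 0.0, 2.924]
ft_force: [-0.8, 0.4, -3.1]
width: 0.648
grasp_force: 30.0
```

Call:
drive_tool --steps "0 0 -0.1 0;0 0 -0.1 0;0 0 0 0;0 0 0 0"

```text
t: 16.4
position: [548.4, -186.2, 66.6]
ee_rot: [-3.142, -0.0, 2.924]
ft_force: [0.9, 0.3, -2.8]
width: 0.65
grasp_force: 30.0
```

Call:
drive_tool --steps "0 0 -0.05 0;0 0 -0.05 0;0 0 -0.05 0;0 0 0 0;0 0 0 0"

```text
t: 16.9
position: [548.6, -186.3, 66.1]
ee_rot: [-3.141, 0.0, 2.924]
ft_force: [-3.9, 1.5, 5.7]
width: 0.646
grasp_force: 30.0
```

The block is on the floor (fz +5.7). I release and rise.

Call:
drive_tool --steps "0 0 0 0;0 0 0 0;0 0 0 0;0 0 0 0;0 0 0 0" --jaw 100

```text
t: 17.4
position: [548.5, -186.2, 65.0]
ee_rot: [3.142, 0.0, 2.924]
ft_force: [0.1, 0.3, -0.5]
width: 0.998
grasp_force: 0.0
```

Call:
drive_tool --steps "0 0 0 0;0 0 1 0;0 0 2 0;0 0 3 0;0 0 3 0"

```text
t: 17.9
position: [548.3, -186.1, 156.6]
ee_rot: [3.141, -0.0, 2.924]
ft_force: [-0.4, -0.3, 0.5]
width: 1.001
grasp_force: 0.0
```

Call:
drive_tool --steps "3 -0.7 2 0;3 -0.7 0 0;2 -0.4 0 0;0 0 0 0;0 0 0 0"

```text
t: 18.4
position: [628.1, -204.0, 175.2]
ee_rot: [-3.142, -0.001, 2.924]
ft_force: [0.2, 0.5, -0.7]
width: 0.999
grasp_force: 0.0
```

Run:
```python
from h import *
s=monitor.read_state();print(s['t'],s['position'],s['width'],s['ft_force'])
c=cal('wrist');w=grab('wrist','w6.png');np.savez('w6.npz',K=c[0],E=c[1])
```

```text
18.4 [ 628.06787432 -204.04646338  175.18099046] 0.9986332919471641 [ 0.23386111  0.54044198 -0.67319849]
```

View pics/w6.png

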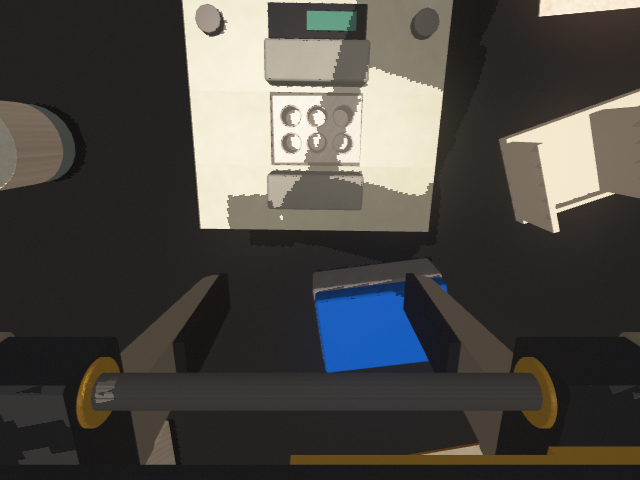

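The picture shows the block in the well, its outline around (271-362, 93-164), with the rails and tip box undisturbed. I check its height by projecting models of it seated and of it stuck on the rim.

Run:
```python
from h import *
d=np.load('w6.npz');c=(d['K'],d['E']);yaw=-.2177
R=np.array([[np.cos(yaw),-np.sin(yaw)],[np.sin(yaw),np.cos(yaw)]])
def pts(x,y,z):return np.c_[(R@np.array([[-x,-y],[-x,y],[x,y],[x,-y]]).T).T+[548.6,-186.2],[z]*4]
for n,a in(('rim',(27,35,60)),('top seated',(22,30,90)),('top stuck',(22,30,119))):print(n,proj('wrist',pts(*a),c).round(0).tolist())
bb=[(x,y) for x in(-9,9) for y in(-18.5,0,18.5)]
for z in(90,119):print(z,proj('wrist',[np.r_[R@np.array(p)+[548.6,-186.2],z] for p in bb],c).round(0).tolist())
im=cv2.imread('pics/w6.png');cv2.imwrite('pics/c6.png',cv2.resize(im[60:220,240:400],(560,560),interpolation=cv2.INTER_CUBIC))
```

```text
rim [[270.0, 92.0], [363.0, 92.0], [361.0, 165.0], [272.0, 165.0]]
top seated [[272.0, 95.0], [361.0, 95.0], [359.0, 162.0], [274.0, 162.0]]
top stuck [[266.0, 90.0], [367.0, 90.0], [364.0, 165.0], [269.0, 165.0]]
90 [[289.0, 116.0], [317.0, 116.0], [344.0, 116.0], [290.0, 143.0], [317.0, 143.0], [343.0, 143.0]]
119 [[286.0, 113.0], [317.0, 113.0], [347.0, 113.0], [287.0, 144.0], [317.0, 144.0], [346.0, 144.0]]
```

View pics/c6.png

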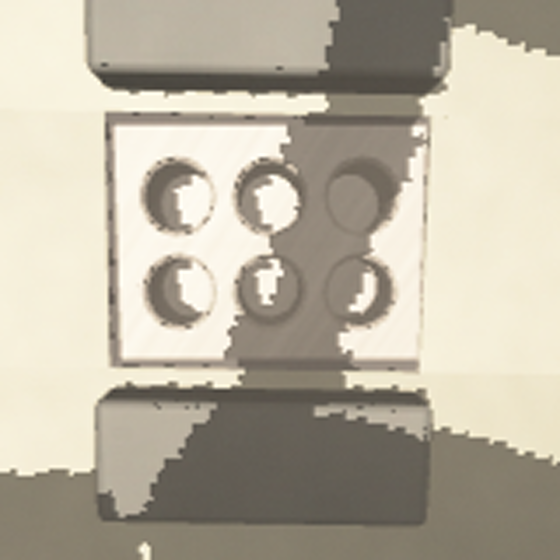

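The block's top lies inside the rim outline and its bores match the seated model, with the top at z = 90. It is upright, so I hand the job in.

```bash
python3 -c "
from h import *
print(workorder.job_done())"
```

```text
the job is handed in; nothing more can be done
None
```

The 44 x 60 mm block from the rack's -y bay is seated on the well floor, upright with its bores up; the other two blocks still stand in the rack, the bystanders were not touched, and the job is handed in (the hand-in gave no verdict).

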